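Teach the counting scale the weight of one bracket

ROBOT

A 6-joint arm with a two-finger parallel gripper is mounted at the origin on the work surface. World frame = base frame: x ahead of the robot, y to its left, z up, the work surface at z = 0. Lengths are in m, angles in rad, forces in N, time in s.
With the tool pointing down it reaches from about 0.35 to 0.775 m from the base axis. Payload 7.3 kg.
Tool frame: the origin (TCP) lies midway between the tips of the shut fingers; the grasp point (between the pads) lies 19 mm behind it; z points along the fingers, y is the line along which they close (so a half turn about z gives the same grasp; the last joint's range is limited). The gripper opens to 92 mm and grips with 3 to 60 N. Pads are 19 mm wide; open, the fingers measure 130 mm over their backs; the gripper's body (75 mm by 190 mm) begins 47 mm behind the grasp point.
Start: joints at [-1.293, 0.342, 1.524, -0, 1.275, -0.146], TCP at [0.216, -0.479, 0.227] pointing down, gripper open.
Joint ranges: [-2.53, 2.53], [-0.77, 2.02], [0.04, 2.7], [-1, 4.14], [0.28, 2.66], [-3.11, 3.11]. Speed limits (rad/s): [2.57, 2.57, 3.14, 3.14, 3.14, 3.14].

INTERFACE

Orientations are given as [roll, pitch, yaw] about the fixed x, y, z axes, in that order (R = Rz(yaw) Ry(pitch) Rx(roll)).
In Python, from cell import robot, read_camera, camera_params, nets gives the robot as it stands. The module is installed in compiled form; this text tells all that it offers.
- The arm moves only by the tool step_arm, never from a script. Its argument "steps" is a list of rows, each an object of numbers: "x", "y", "z": the shift along the tool's x, y, z as a fraction of full scale; "rx", "ry", "rz": the turn, a rotation vector about the tool's x, y, z as a fraction of full scale; "claw": the opening, from -1 (shut) to 1 (fully open). In form: [{"x": .., "y": .., "z": .., "rx": .., "ry": .., "rz": .., "claw": ..}, ...]. A call has 1 to 12 rows; each row is the pose to reach, as a shift and turn from the pose commanded when the call began, along the tool's axes at that moment; what a row does not reach only later rows make up. Full scale, the value 1, is 750 mm for a shift and pi/4 rad for a turn. A row lasts 1/12 s, in which the tool goes at most 41.7 mm and 7.16 degrees, less where a joint would pass 70% of its speed; a pose out of reach is approached as far as the arm can. A call with a number of a shift or a turn outside -1 to 1 is refused whole. A call with a gripper value outside its range is refused whole. The fingers move at their own pace and stop on an object; "squeeze" is the grip in N (left out, the last holds). Time passes only in rows, so rows that repeat a pose let the fingers close. It gives the time, the measured TCP pose, the force, the opening and the grip force at its end, in the units of the state.
- robot.observe(): the state, without advancing time (a new reading comes with each control period).
- read_camera(name): name is "scene" or "side" or "wrist"; returns (picture, depth): 384x512x3 uint8, blue, green, red; 384x512 float32, m along the optical axis (not along the pixel's ray), 0 where there is no reading.
- camera_params(name): a dict with "fx", "fy", "cx", "cy" (pixels), "R" (3x3) and "t" (3): a world point X has camera coordinates R X + t; the wrist camera has in their place "hand_eye" (4x4, takes a point from camera to tool coordinates, whose origin is the TCP and whose axes are the flange's). Camera axes: x right, y down, z forward; pixel columns grow to the right and rows downward; lengths in m; the calibration is good to about 2 mm. The wrist camera is an equidistant fisheye: a pixel r from the principal point sees the ray r / f radians off the axis. A picture is of the moment at which its call begins: read the wrist's pose just before it. camera_params takes no time and is no camera call.
- robot.hand_in(): hands the job in; it is judged then, once.
Trained networks look in the newest picture that a camera, given by its name, has taken for a name from the list of things; names that differ only in an ending like _2 or _b are one class to them, and where a whole thing is asked for, a point or a joint stands for the part that bears it (a point fixed in the world has none). Each returns a list of dicts, best first, with "conf" (0 to 1); they miss things now and then, are a little off and sometimes report something else, mostly with a low value. They report only what shows in the picture. A call takes as long as a camera call. They do not tell look-alikes from the thing itself.
- nets.masks_of(camera, query): "region" (384x512 bool, what is visible of it) and "box" ([left, top, right, bottom] in pixels, round what is visible of it).
- nets.landmark_of(camera, query): "pixel" ([row, column] in pixels: a listed point, or the origin of a listed thing).
The state is a dict: "time": time; "qpos": joint angles; "qvel": joint speeds; "joint_efforts": joint torques, N m; "tool_pos": TCP position; "tool_rot": TCP orientation; "contact_force": force on the tool from outside, world axes, zero at the start; "torque": the same for the moment, N m; "opening": finger opening in m; "grip_force": force on a finger pad.
Only numpy, scipy, OpenCV 4.12 (cv2) and the standard library are available. Lean on these libraries where they do the work, as an engineer would, in place of code of your own. Each camera call takes 0.05 s, during which the arm holds its last target. There are 200 camera calls.

TASK

Teach the counting scale the weight of one bracket: with the empty yellow bin standing on the weighing pan, press the tare key (the middle one of the five), then set the long blue bracket down flat in the bin and let go of it, then press the sample key (just right of tare), and last the wide confirm key at the right end. Press one key at a time, square to the sloping face with the tool tilted to match it (not held upright), fully home with a light hand (under 25 N), and let it come up again; leave the power and zero keys alone, and the bin and the mallet where they are.

Things in the scene. Friction and masses are not known exactly. Their poses are not given: they have to be found in the camera images.
- indicator: The scale's indicator: a grey box with a display and five keys, hung in a U-shaped steel bracket screwed to the bench. Origin: on the bench under the middle of the bracket; x points away from the operator (the robot), y to the operator's left, z up. Base plate 150 (x) x 262 (y) x 6 mm; with the clamp knobs at the sides 302 mm wide; up to 245 mm high.
- head (a joint): Tilt of the head (190 mm up its slope x 250 mm wide) in rad: 0 is face up; it grows as the face turns to the operator: face normal (-sin, 0, cos) in the indicator's frame. Stands at 0.48 to 0.59, clamped stiffly. Head frame: origin on the tilt axis, x up the slope, y to the left, z out of the face. Keypad face at head z = 25 mm, x = -95 to -10 mm.
- axis (a point): Middle of the bracket's slots, 125 mm above the indicator's origin; axes as the indicator's. The head's tilt axis (along y) is clamped somewhere in these level slots, up to 9 mm ahead of or behind this point along x. Where is not measured: find the keys by touch or sight.
- key_power (a joint): Power key, the round one (32 mm across) at the left end, centre at head y = +92 mm. Not to be pressed. All five white keys stand in one row along y at head x = -55 mm, their tops at head z = 34 mm when up, 28 mm when home. Value: how far it is pressed, m: 0 up, 0.006 fully home. Sprung: 2 N start it, 5 N take it home; from 6 N a rubber bed gives 2.5 mm at 5 N/mm, then it is rigid.
- key_zero (a joint): Zero key, second from the left, 32 mm wide (y) x 36 mm, centre at head y = +48 mm. Not to be pressed. Up the slope from head x = -10 mm the display housing stands out to head z = 61 mm. Value: how far it is pressed, m: 0 up, 0.006 fully home. Sprung: 2 N start it, 5 N take it home; from 6 N a rubber bed gives 2.5 mm at 5 N/mm, then it is rigid.
- key_tare (a joint): Tare key, the middle one, 32 mm wide x 36 mm, centre at head y = +4 mm. Value: how far it is pressed, m: 0 up, 0.006 fully home. Sprung: 2 N start it, 5 N take it home; from 6 N a rubber bed gives 2.5 mm at 5 N/mm, then it is rigid.
- key_sample (a joint): Sample key, fourth from the left, 32 mm wide x 36 mm, centre at head y = -40 mm. Value: how far it is pressed, m: 0 up, 0.006 fully home. Sprung: 2 N start it, 5 N take it home; from 6 N a rubber bed gives 2.5 mm at 5 N/mm, then it is rigid.
- key_confirm (a joint): Confirm key, the wide one (52 mm wide x 36 mm) at the right end, centre at head y = -92 mm. Value: how far it is pressed, m: 0 up, 0.006 fully home. Sprung: 2 N start it, 5 N take it home; from 6 N a rubber bed gives 2.5 mm at 5 N/mm, then it is rigid.
- platform: Weighing platform: grey base with a stainless pan 280 (x) x 230 mm (y), its top 60 mm above the bench. Origin under its centre on the bench. It stands beside the indicator, left or right of it.
- bin: Empty yellow plastic bin on the pan, 220 (x) x 150 (y) x 60 mm high, walls and floor 4 mm (rim 228 x 158 mm), 0.3 kg, loose. Origin: centre of its underside.
- bracket: The long blue plastic bracket on the bench, a channel 150 mm long (its x), 34 mm wide (its y), 26 mm high, open side up, 0.11 to 0.22 kg, loose. Origin: centre of its underside.
- mallet: Bystander: mallet with a wooden handle, lying, 228 mm long along its x, head 100 mm across y, 36 mm high. Origin on the bench below the handle's front half. It lies on the other side of the bench from the bracket. (Also near: a fixed grey tray of short blue covers, 110 x 160 x 30 mm, close to the robot, and a fixed yellow stock bin behind.)
Not all that is in view belongs to the job. There is more than one size of the bracket; the one meant has the size given above.

How it is judged:
On the way, in this order (a step that is already met when the one before it is completed fails the run):
1. the tare key is pressed fully home, the tool tilted with the sloping face (20 to 49 degrees from vertical), while the bin is empty (value of joint key_tare above 0.0048 m and angle between the grasp point's own z axis and vertical between 2.29 and 2.79 rad and not (x of bracket in the frame of bin between -0.1 and 0.1 m and y of bracket in the frame of bin between -0.07 and 0.07 m and z of bracket in the frame of bin below 0.02 m and angle between bracket's own z axis and vertical below 0.2 rad)), for 0.1 s.
2. the tare key is up again and the bracket lies flat in the bin, let go and at rest (value of joint key_tare below 0.0015 m and x of bracket in the frame of bin between -0.1 and 0.1 m and y of bracket in the frame of bin between -0.07 and 0.07 m and z of bracket in the frame of bin below 0.02 m and angle between bracket's own z axis and vertical below 0.2 rad and contact force between the fingers and bracket below 0.1 N and linear speed of each of bracket, bin below 0.03 m/s), for 0.2 s.
3. the sample key is pressed fully home, the tool tilted with the sloping face (20 to 49 degrees from vertical), with the bracket in the bin (value of joint key_sample above 0.0048 m and angle between the grasp point's own z axis and vertical between 2.29 and 2.79 rad and x of bracket in the frame of bin between -0.1 and 0.1 m and y of bracket in the frame of bin between -0.07 and 0.07 m and z of bracket in the frame of bin below 0.02 m and angle between bracket's own z axis and vertical below 0.2 rad), for 0.1 s.
4. the sample key is up again and the confirm key is pressed fully home, the tool tilted with the sloping face (20 to 49 degrees from vertical), with the bracket in the bin (value of joint key_confirm above 0.0048 m and angle between the grasp point's own z axis and vertical between 2.29 and 2.79 rad and value of joint key_sample below 0.0015 m and x of bracket in the frame of bin between -0.1 and 0.1 m and y of bracket in the frame of bin between -0.07 and 0.07 m and z of bracket in the frame of bin below 0.02 m and angle between bracket's own z axis and vertical below 0.2 rad), for 0.1 s.
At the end, for the whole second after the job is handed in: All five keys are up (less than 1.5 mm in); the bracket lies flat (within 0.2 rad, right way up) on the bin's floor, released and at rest; the bin stands upright on the pan, its centre within 40 mm of the pan's centre each way (all of step 2 and value of joint each of key_power, key_zero, key_sample, key_confirm below 0.0015 m and x of bin in the frame of platform between -0.04 and 0.04 m and y of bin in the frame of platform between -0.04 and 0.04 m and z of bin in the frame of platform above 0.055 m and angle between bin's own z axis and vertical below 0.05 rad); the robot touches nothing.
It fails at once if the power or zero key is pressed, or two keys are down at once (more than 2 mm) (value of joint any of key_power, key_zero above 0.002 m or value of joint each of key_tare, key_sample above 0.002 m or value of joint each of key_tare, key_confirm above 0.002 m or value of joint each of key_sample, key_confirm above 0.002 m).
It fails at once if the sample or confirm key is pressed while the bracket is not lying in the bin, or the tare key while it is in the bin ((value of joint any of key_sample, key_confirm above 0.002 m and not (x of bracket in the frame of bin between -0.1 and 0.1 m and y of bracket in the frame of bin between -0.07 and 0.07 m and z of bracket in the frame of bin below 0.02 m and angle between bracket's own z axis and vertical below 0.2 rad)) or (value of joint key_tare above 0.002 m and ((x of bracket in the frame of bin between -0.1 and 0.1 m and y of bracket in the frame of bin between -0.07 and 0.07 m and z of bracket in the frame of bin below 0.02 m and angle between bracket's own z axis and vertical below 0.2 rad) or contact force between bracket and bin above 0.2 N))).
It fails at once if the robot pushes on the indicator with more than 25 N (contact force between any of the arm, the fingers and indicator above 25 N).
It fails at once if the bracket is dropped or thrown (faster than 0.7 m/s out of the fingers) (linear speed of bracket above 0.7 m/s and contact force between the fingers and bracket below 0.1 N).
It fails at once if the bin is shifted by more than 30 mm, or the mallet by more than 20 mm (distance of bin from where it was at the start of the episode above 0.03 m or distance of mallet from where it was at the start of the episode above 0.02 m).
It also fails if it takes over 66 s, if anything falls off the work surface, if the arm or the gripper's body presses on something with over 40 N, if the wrist force passes 120 N, or if a joint passes its speed limit or range.

## Working session

There is one attempt and no reset: what is moved stays moved. The work goes in short steps, Python scripts to look and compute and a tool call to move; the robot and the scene stay as the last step left them, time stands still between calls to the robot, and variables do not carry over. Pictures are saved under pics/ and viewed, at most 10 in all, crops included, and the job is handed in when it is done.

Besides the shell and the picture viewer there is one more tool, called by a JSON object that holds its "method" and its "body", one argument or row to a line. step_arm: Moves the arm, as the interface text tells. Its arguments: {"type":"object","properties":{"steps":{"type":"array","items":{"type":"object","properties":{"x":{"type":"number","minimum":-1,"maximum":1},"y":{"type":"number","minimum":-1,"maximum":1},"z":{"type":"number","minimum":-1,"maximum":1},"rx":{"type":"number","minimum":-1,"maximum":1},"ry":{"type":"number","minimum":-1,"maximum":1},"rz":{"type":"number","minimum":-1,"maximum":1},"claw":{"type":"number"}}}},"squeeze":{"type":"number"}},"required":["steps"]}

```bash
mkdir -p pics; python3 - <<'E'
from cell import robot, read_camera, camera_params, nets
import cv2,numpy as np
o=robot.observe();print({k:np.round(v,4).tolist() for k,v in o.items()})
ims=[]
for c in ("scene","side"):
    p,d=read_camera(c);np.savez(f"{c}.npz",p=p,d=d);ims.append(p)
    cp=camera_params(c);print(c,{k:np.round(v,4).tolist() for k,v in cp.items()})
    R,t=np.array(cp["R"]),np.array(cp["t"])
    for q in ("indicator","axis","head","key_tare","key_sample","key_confirm","platform","bin","bracket","mallet"):
        for l in nets.landmark_of(c,q)[:3]:
            r,cc=l["pixel"];z=d[int(r),int(cc)]
            X=R.T@(np.array([(cc-cp["cx"])/cp["fx"]*z,(r-cp["cy"])/cp["fy"]*z,z])-t)
            print(q,np.round(l["conf"],2),np.round([r,cc]),np.round(X,3))
cv2.imwrite("pics/a.png",ims[0]);cv2.imwrite("pics/b.png",ims[1])
print(camera_params("wrist"))
E
```

```text
{'time': 0.0, 'qpos': [-1.293, 0.3428, 1.525, 0.0, 1.2754, -0.146], 'qvel': [-0.0023, 0.0014, 0.0005, 0.0006, 0.0002, 0.0011], 'joint_efforts': [0.001, -43.1233, -24.4216, 0.0718, 0.056, -0.0001], 'tool_pos': [0.2158, -0.4782, 0.226], 'tool_rot': [-3.1401, -0.0002, 0.4238], 'contact_force': [0.1488, -0.8963, -0.3792], 'torque': [0.0414, -0.0104, 0.016], 'grip_force': 0.0, 'opening': 0.092}
scene {'fx': 435.1499, 'fy': 435.1499, 'cx': 251.7981, 'cy': 178.9081, 'R': [[-0.3078, 0.9514, -0.0042], [0.5968, 0.1897, -0.7796], [-0.741, -0.2425, -0.6262]], 't': [0.0952, -0.2194, 1.9686]}
indicator 0.95 [206. 182.] [ 0.589 -0.176  0.001]
axis 0.78 [183. 181.] [ 0.67  -0.118  0.187]Traceback (most recent call last):
  File "<stdin>", line 10, in <module>
ValueError: it knows: axis, bin, bracket, indicator, mallet, platform
```

```bash
cat > h.py <<'E'
from cell import robot, read_camera, camera_params, nets
import cv2,numpy as np
from scipy.spatial.transform import Rotation as Ro
def w(cp,d,r,c):
    R,t=np.array(cp["R"]),np.array(cp["t"]);r=np.asarray(r);c=np.asarray(c);z=d[r.astype(int),c.astype(int)]
    P=np.stack([(c-cp["cx"])/cp["fx"]*z,(r-cp["cy"])/cp["fy"]*z,z],-1)
    return (P-t)@R
E
python3 - <<'E'
from h import *
for c in ("scene","side"):
    p,d=read_camera(c);cv2.imwrite(f"pics/{c}.png",p)
    cp=camera_params(c);
    out=dict(p=p,d=d)
    for q in ("indicator","axis","platform","bin","bracket","mallet"):
        for l in nets.landmark_of(c,q)[:3]:
            r,cc=l["pixel"]; print(c,q,np.round(l["conf"],2),np.round([r,cc]),np.round(w(cp,d,r,cc),3))
        for i,m in enumerate(nets.masks_of(c,q)[:3]):
            print('  mask',np.round(m["conf"],2),np.round(m["box"]));out[f"{q}{i}"]=m["region"]
    np.savez(f"{c}.npz",**out)
print(camera_params("side"),camera_params("wrist"))
E
```

```text
scene indicator 0.98 [207. 179.] [ 0.597 -0.182  0.003]
  mask 0.66 [131. 156. 226. 230.]
  mask 0.64 [348. 207. 359. 239.]
scene axis 0.69 [184. 180.] [ 0.672 -0.124  0.184]
  mask 0.55 [133. 162. 221. 230.]
scene platform 0.88 [237. 270.] [0.749 0.199 0.118]
  mask 0.9 [229. 194. 312. 271.]
scene bin 0.65 [221. 272.] [0.629 0.173 0.065]
scene bin 0.26 [187. 181.] [ 0.68  -0.116  0.177]
scene bracket 0.84 [218. 386.] [0.438 0.532 0.01 ]
scene bracket 0.78 [192. 321.] [0.379 0.292 0.018]
scene bracket 0.73 [226. 352.] [0.528 0.422 0.023]
  mask 0.88 [346. 204. 360. 243.]
  mask 0.84 [297. 172. 350. 200.]
  mask 0.61 [376. 204. 401. 234.]
scene mallet 0.74 [180. 133.] [ 0.534 -0.404  0.022]
  mask 0.54 [111. 169. 140. 196.]
side indicator 0.96 [188. 260.] [ 0.547 -0.042  0.077]
  mask 0.92 [222. 118. 300. 209.]
side axis 0.92 [155. 260.] [ 0.561 -0.077  0.177]
  mask 0.57 [222. 116. 300. 209.]
side platform 0.73 [239. 202.] [0.59  0.245 0.061]
  mask 0.65 [133. 211. 257. 266.]
side bin 0.66 [221. 196.] [0.603 0.247 0.117]
  mask 0.9 [148. 186. 246. 244.]
side bracket 0.95 [365. 192.] 
[... 365 characters left out ...]
57.5619304344247, 'cy': 190.53992248274832, 'R': array([[-0.91129444, -0.41173644, -0.00394363],
       [-0.20276845,  0.45708115, -0.86600334],
       [ 0.35836769, -0.78838438, -0.50002267]]), 't': array([0.48954657, 0.18996227, 1.07021074])} {'fx': 297.3186396354542, 'fy': 297.3186396354542, 'cx': 257.7146578802862, 'cy': 189.42298888774133, 'hand_eye': array([[-4.53210883e-05, -9.61149997e-01, -2.76026594e-01,
         7.49086234e-02],
       [ 9.99999993e-01, -7.44437066e-05,  9.50288162e-05,
        -2.27105413e-04],
       [-1.11885389e-04, -2.76026588e-01,  9.61149994e-01,
        -1.57519220e-01],
       [ 0.00000000e+00,  0.00000000e+00,  0.00000000e+00,
         1.00000000e+00]])}
```

View pics/scene.png

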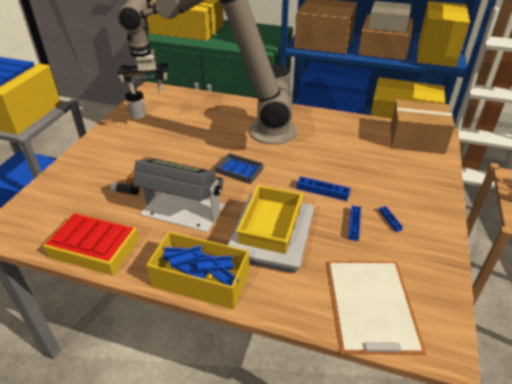

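View pics/side.png

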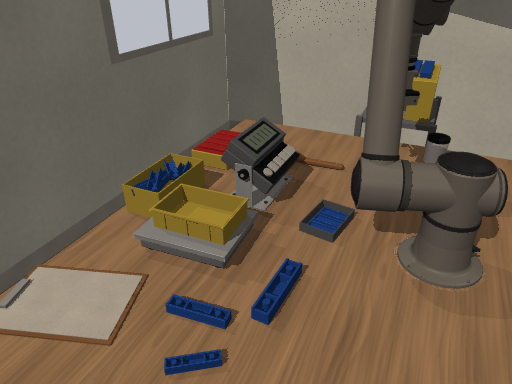

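The pictures show three loose blue brackets. The largest is at scene (188,323) and side (290,278). The bin is at scene (218,270), the indicator at scene (190,178), and its white keys at side (160,280).

```bash
python3 - <<'E'
from h import *
for c in ("scene","side"):
    f=np.load(f"{c}.npz");p,d=f["p"],f["d"];cp=camera_params(c)
    hsv=cv2.cvtColor(p,cv2.COLOR_BGR2HSV)
    rr,cc=np.indices(d.shape);W=w(cp,d,rr,cc);W[d==0]=np.nan
    def comps(m,name,lim,minn=60):
        x,y=W[...,0],W[...,1]
        m=m&(d>0)&(x>lim[0])&(x<lim[1])&(y>lim[2])&(y<lim[3])
        n,l,s,_=cv2.connectedComponentsWithStats(m.astype(np.uint8))
        for i in range(1,n):
            if s[i,4]<minn: continue
            P=W[l==i]; top=P
            (ctr,sz,a)=cv2.minAreaRect(P[:,:2].astype(np.float32))
            z=np.percentile(P[:,2],[2,50,98])
            print(c,name,s[i].tolist(),"ctr",np.round(ctr,3),"size",np.round(sz,3),"ang",round(a,1),"z",z.round(3))
            H=P[P[:,2]>z[2]-.008]
            (ctr,sz,a)=cv2.minAreaRect(H[:,:2].astype(np.float32));print("    top:",np.round(ctr,3),np.round(sz,3),round(a,1))
    H,S,V=hsv[...,0],hsv[...,1],hsv[...,2]
    comps((H>105)&(H<130)&(S>120),"blue",(.25,.8,.15,.7))
    comps((H>20)&(H<35)&(S>120),"yellow",(.3,.78,-.1,.5))
    comps((S<60)&(V>190)&(W[...,2]>.05),"white",(.4,.75,-.35,.12),10)
    comps((S<40)&(W[...,2]>.045)&(W[...,2]<.075),"pan",(.4,.85,.0,.45))
E
```

```text
scene blue [297, 178, 52, 22, 592] ctr [0.353 0.292] size [0.191 0.053] ang 87.2 z [0.005 0.023 0.036]
    top: [0.356 0.293] [0.19  0.046] 87.3
scene blue [349, 207, 11, 33, 293] ctr [0.496 0.427] size [0.152 0.03 ] ang 4.9 z [0.004 0.016 0.029]
    top: [0.501 0.428] [0.14 0.03] 4.9
scene blue [380, 207, 22, 24, 190] ctr [0.436 0.544] size [0.115 0.027] ang 34.9 z [0.002 0.013 0.022]
    top: [0.44  0.545] [0.107 0.025] 35.0
scene yellow [236, 185, 67, 68, 3108] ctr [0.581 0.159] size [0.35  0.177] ang 1.2 z [0.06  0.071 0.122]
    top: [0.639 0.17 ] [0.235 0.159] 1.2
scene pan [230, 205, 83, 64, 1279] ctr [0.652 0.18 ] size [0.276 0.224] ang 2.6 z [0.049 0.06  0.064]
    top: [0.652 0.18 ] [0.275 0.224] 2.6
side blue [251, 258, 51, 67, 1485] ctr [0.35  0.295] size [0.197 0.045] ang 86.4 z [0.004 0.025 0.036]
    top: [0.35  0.294] [0.196 0.045] 86.3
side blue [166, 295, 65, 34, 1209] ctr [0.492 0.431] size [0.15  0.037] ang 4.3 z [0.003 0.019 0.028]
    top: [0.492 0.431] [0.15  0.037] 4.3
side blue [165, 350, 57, 25, 941] ctr [0.432 0.547] size [0.111 0.028] ang 35.0 z [0.002 0.014 0.022]
    top: [0.431 0.546] [0.11  0.028] 35.0
side yellow [149, 184, 100, 61, 4000] ctr [0.637 0.11 ] size [0.232 0.288] ang 0.5 z [0.063 0.089 0.122]
    top: [0.637 0.171] [0.232 0.163] 0.9
side pan [133, 210, 125, 52, 1953] ctr [0.643 0.18 ] size [0.281 0.231] ang 2.8 z [0.046 0.06  0.063]
    top: [0.643 0.18 ] [0.281 0.231] 2.8
```

```bash
python3 - <<'E'
from h import *
c="side";f=np.load(f"{c}.npz");p,d=f["p"],f["d"];cp=camera_params(c)
rr,cc=np.indices(d.shape);W=w(cp,d,rr,cc)
hsv=cv2.cvtColor(p,cv2.COLOR_BGR2HSV)
m=(hsv[...,1]<60)&(hsv[...,2]>140)&(d>0)&(rr>140)&(rr<195)&(cc>245)&(cc<305)&(W[...,2]>.08)
n,l,s,ce=cv2.connectedComponentsWithStats(m.astype(np.uint8))
for i in range(1,n):
    if s[i,4]>8: print(s[i],W[l==i].mean(0).round(3),np.median(hsv[l==i],0))
cv2.imwrite("pics/crop.png",cv2.resize(p[110:220,210:320],(660,660))[:600])
# plane fit of keypad region via head: indicator mask points
P=W[f["indicator0"]&(d>0)];print(np.percentile(P,[1,50,99],axis=0).round(3))
E
```

```text
[278 151   9   9  12] [ 0.534 -0.194  0.131] [ 17.  37. 149.]
[[ 0.504 -0.294  0.003]
 [ 0.575 -0.096  0.135]
 [ 0.682 -0.018  0.223]]
```

View pics/crop.png

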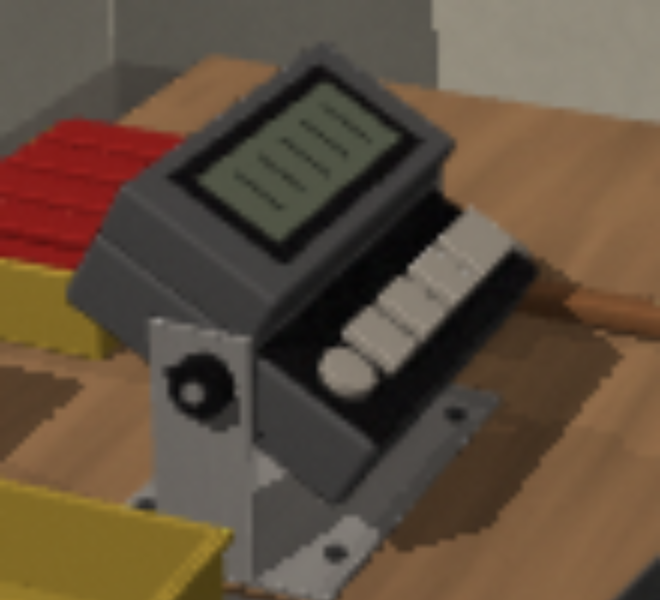

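The crop shows the five keys, with the power key at the near end (side pixel 172,267) and confirm at the far end (151,289).

```bash
cat >> h.py <<'E'
def rot(yaw,t): 
    c,s=np.cos(t),np.sin(t)
    return Ro.from_euler('z',yaw).as_matrix()@np.array([[c,0,s],[0,-1,0],[s,0,-c]])
def plan(pos,R,o=None):
    o=o or robot.observe();R0=Ro.from_euler('xyz',o["tool_rot"]).as_matrix()
    d=R0.T@(np.array(pos)-o["tool_pos"])/.75; r=Ro.from_matrix(R0.T@R).as_rotvec()/(np.pi/4)
    print("xyz",d.round(4),"rxyz",r.round(4),"rows",np.ceil(max(np.linalg.norm(d)*.75/.0417,np.linalg.norm(r)*45/7.16)))
E
python3 - <<'E'
from h import *
c="side";f=np.load(f"{c}.npz");d=f["d"];cp=camera_params(c)
a=w(cp,d,172,268);b=w(cp,d,152,287);print(a,b,np.arctan2(-(a-b)[0],(a-b)[1]))
plan([.47,-.11,.25],rot(0,.5))
E
```

```text
[ 0.53066198 -0.06718446  0.12756641] [ 0.53017117 -0.23683345  0.12656085] -0.002893065994680571
xyz [ 0.5109 -0.3087 -0.0311] rxyz [-0.1347  0.627   0.5282] rows 11.0
```

{"method": "step_arm", "body": {
  "steps": [
    {"x":0.489,"y":-0.26,"z":-0.031,"rx":-0.135,"ry":0.627,"rz":0.528,"claw":-1},
    {"x":0.489,"y":-0.26,"z":-0.031,"rx":-0.135,"ry":0.627,"rz":0.528,"claw":-1},
    {"x":0.489,"y":-0.26,"z":-0.031,"rx":-0.135,"ry":0.627,"rz":0.528,"claw":-1},
    {"x":0.489,"y":-0.26,"z":-0.031,"rx":-0.135,"ry":0.627,"rz":0.528,"claw":-1},
    {"x":0.489,"y":-0.26,"z":-0.031,"rx":-0.135,"ry":0.627,"rz":0.528,"claw":-1},
    {"x":0.489,"y":-0.26,"z":-0.031,"rx":-0.135,"ry":0.627,"rz":0.528,"claw":-1},
    {"x":0.489,"y":-0.26,"z":-0.031,"rx":-0.135,"ry":0.627,"rz":0.528,"claw":-1},
    {"x":0.489,"y":-0.26,"z":-0.031,"rx":-0.135,"ry":0.627,"rz":0.528,"claw":-1},
    {"x":0.489,"y":-0.26,"z":-0.031,"rx":-0.135,"ry":0.627,"rz":0.528,"claw":-1},
    {"x":0.489,"y":-0.26,"z":-0.031,"rx":-0.135,"ry":0.627,"rz":0.528,"claw":-1},
    {"x":0.489,"y":-0.26,"z":-0.031,"rx":-0.135,"ry":0.627,"rz":0.528,"claw":-1},
    {"x":0.489,"y":-0.26,"z":-0.031,"rx":-0.135,"ry":0.627,"rz":0.528,"claw":-1}
  ],
  "squeeze": 15
}}

```text
time: 2.45
tool_pos: [0.4711, -0.147, 0.2502]
tool_rot: [3.141, -0.5, 0.008]
contact_force: [-0.7, 0.0, 1.2]
opening: 0.0162
grip_force: 0.0
```

```bash
cat >> h.py <<'E'
def wristW():
    o=robot.observe();p,d=read_camera("wrist");cp=camera_params("wrist")
    rr,cc=np.indices(d.shape);u,v=cc-cp["cx"],rr-cp["cy"];r=np.hypot(u,v)+1e-9;th=r/cp["fx"]
    k=np.tan(np.minimum(th,1.4))*d/r
    P=np.stack([u*k,v*k,d],-1);P[th>1.3]=np.nan
    T=np.array(cp["hand_eye"]);P=P@T[:3,:3].T+T[:3,3]
    R=Ro.from_euler('xyz',o["tool_rot"]).as_matrix()
    W=P@R.T+o["tool_pos"];W[d==0]=np.nan
    return o,p,d,W
E
python3 - <<'E'
from h import *
o,p,d,W=wristW();np.savez("w1.npz",p=p,d=d,W=W)
print(o["time"],o["tool_pos"],o["tool_rot"])
cv2.imwrite("pics/w1.png",p)
E
```

```text
2.45 [ 0.47105613 -0.14695945  0.25022827] [ 3.14068464 -0.50041458  0.00762882]
```

View pics/w1.png

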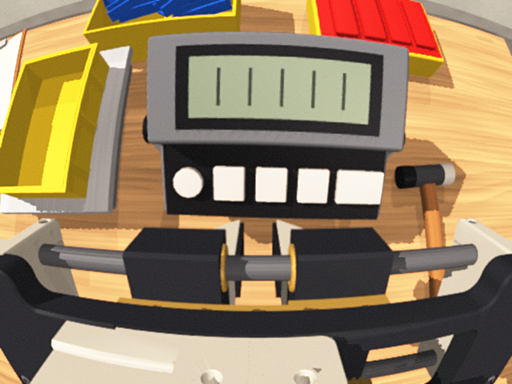

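The wrist view shows the keys clearly at (row, col): power (182,187), zero (184,229), tare (184,271), sample (185,313) and confirm (187,358). The bin is on the left and the mallet on the right.

```bash
python3 - <<'E'
from h import *
f=np.load("w1.npz");p,W=f["p"],f["W"]
hsv=cv2.cvtColor(p,cv2.COLOR_BGR2HSV)
rr,cc=np.indices(p.shape[:2])
m=(hsv[...,1]<50)&(hsv[...,2]>170)&(rr>160)&(rr<210)&(cc>165)&(cc<385)&(W[...,2]>.09)
n,l,s,ce=cv2.connectedComponentsWithStats(cv2.erode(m.astype(np.uint8),np.ones((2,2))))
K=[]
for i in range(1,n):
    if s[i,4]>200:
        P=W[l==i]; K.append([*((np.percentile(P,1,0)+np.percentile(P,99,0))/2)]); print(s[i],np.round(K[-1],4))
K=np.array(sorted(K,key=lambda k:-k[1]));dv=K[0]-K[-1]
psi=np.arctan2(-dv[0],dv[1]);print("len",np.linalg.norm(dv),"yaw",psi)
P=W[cv2.erode(m.astype(np.uint8),np.ones((5,5)))>0];c=P.mean(0)
for _ in range(3):
    u,sv,vt=np.linalg.svd(P-c,full_matrices=False);n_=vt[2]*np.sign(vt[2][2]);r=(P-c)@n_;P=P[abs(r)<.003];c=P.mean(0)
print("normal",n_,"tilt",np.arctan2(-(n_[0]*np.cos(psi)+n_[1]*np.sin(psi)),n_[2]),"rms",r.std(),len(P),c)
# keypad face (black) plane
b=(hsv[...,2]<50)&(rr>150)&(rr<217)&(cc>170)&(cc<380)&(W[...,2]>.06);Q=W[b];c2=np.median(Q,0)
r=(Q-c)@n_;print("face below keytops",np.percentile(r,[10,50,90]))
# wide keys tare,sample
print(K)
E
```

```text
[214 167  30  34 956] [ 0.5332 -0.1161  0.1271]
[174 169  28  29 609] [ 0.5342 -0.0729  0.1272]
[256 168  31  34 966] [ 0.5322 -0.1603  0.1269]
[298 170  32  33 949] [ 0.5314 -0.2038  0.1272]
[ 336  171   48   33 1418] [ 0.5304 -0.2555  0.1266]
len 0.18260471326778321 yaw -0.02105729387641353
normal [-0.48893888  0.01044175  0.87225555] tilt 0.5110006862814218 rms 0.0006976341725412955 3658 [ 0.53218041 -0.1773608   0.12764137]
face below keytops [-0.00892535 -0.00804872 -0.00713972]
[[ 0.53423436 -0.07293072  0.1272158 ]
 [ 0.53316845 -0.11614747  0.12711883]
 [ 0.53217469 -0.16032082  0.12691903]
 [ 0.531437   -0.20376968  0.12724039]
 [ 0.5303895  -0.25549397  0.12661667]]
```

```bash
python3 - <<'E'
from h import *
plan([.5249,-.1601,.1401],rot(-.021,.511))
E
```

```text
xyz [-0.0065  0.0152  0.1635] rxyz [-0.0143  0.014   0.028 ] rows 3.0
```

{"method": "step_arm", "body": {
  "steps": [
    {"x":-0.0065,"y":0.0152,"z":0.05,"rx":-0.0143,"ry":0.014,"rz":0.028,"claw":-1},
    {"x":-0.0065,"y":0.0152,"z":0.1,"rx":-0.0143,"ry":0.014,"rz":0.028,"claw":-1},
    {"x":-0.0065,"y":0.0152,"z":0.14,"rx":-0.0143,"ry":0.014,"rz":0.028,"claw":-1},
    {"x":-0.0065,"y":0.0152,"z":0.1635,"rx":-0.0143,"ry":0.014,"rz":0.028,"claw":-1},
    {"x":-0.0065,"y":0.0152,"z":0.1635,"rx":-0.0143,"ry":0.014,"rz":0.028,"claw":-1},
    {"x":-0.0065,"y":0.0152,"z":0.1635,"rx":-0.0143,"ry":0.014,"rz":0.028,"claw":-1}
  ]
}}

```text
time: 3.0
tool_pos: [0.5236, -0.1631, 0.1392]
tool_rot: [-3.139, -0.509, -0.028]
contact_force: [-0.9, -0.3, 0.0]
opening: 0.0003
grip_force: 0.0
```

```bash
python3 - <<'E'
from h import *
o,p,d,W=wristW();cv2.imwrite("pics/w2.png",p)
o=robot.observe();print(o["time"],o["tool_pos"],o["tool_rot"],o["contact_force"],o["opening"])
n=np.array([-.4889,.0104,.8723])
print("height",(o["tool_pos"]-np.array([.5322,-.1603,.127]))@n)
plan([.5322-.002*n[0],-.1603,.127-.002*-n[2]],rot(-.021,.511))
plan([.5322,-.1603,.127]-.006*n,rot(-.021,.511))
E
```

```text
3.05 [ 0.52394813 -0.16307868  0.14040865] [-3.14082902 -0.51092627 -0.02745258] [-0.56314377 -0.2372749   0.68467044] 0.00014839002729385444
height 0.01570180217202402
xyz [ 0.003  -0.004   0.0195] rxyz [ 0.003   0.0001 -0.0072] rows 1.0
xyz [ 0.0008 -0.004   0.0289] rxyz [ 0.003   0.0001 -0.0072] rows 1.0
```

View pics/w2.png

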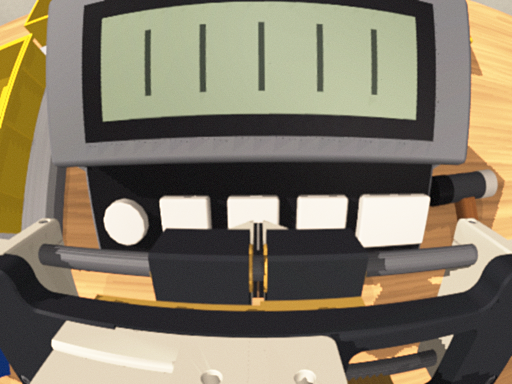

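Tips are at col 258 and the tare key's centre at about col 253, so I shift about 3 mm to the left and press down.

{"method": "step_arm", "body": {
  "steps": [
    {"x":0.002,"y":-0.004,"z":0.008,"rz":-0.007,"claw":-1},
    {"x":0.002,"y":-0.004,"z":0.016,"rz":-0.007,"claw":-1},
    {"x":0.001,"y":-0.004,"z":0.021,"rz":-0.007,"claw":-1},
    {"x":0.001,"y":-0.004,"z":0.025,"rz":-0.007,"claw":-1},
    {"x":0.001,"y":-0.004,"z":0.028,"rz":-0.007,"claw":-1},
    {"x":0.001,"y":-0.004,"z":0.028,"rz":-0.007,"claw":-1}
  ]
}}

```text
$.steps[0]: bad value
```

```bash
cat > s.py <<'E'
from h import *
o=robot.observe();n=np.array([-.4889,.0104,.8723])
print(o["time"],o["tool_pos"].round(4),np.round(o["tool_rot"],4),"h",((o["tool_pos"]-np.array([.5322,-.1603,.127]))@n).round(4),"F",(np.array(o["contact_force"])@n).round(2))
E
python3 s.py
```

```text
3.05 [ 0.5239 -0.1631  0.1404] [-3.1408 -0.5109 -0.0275] h 0.0157 F 0.87
```

{"method": "step_arm", "body": {
  "steps": [
    {"x":0.002,"y":-0.004,"z":0.008,"rx":0,"ry":0,"rz":-0.007,"claw":-1},
    {"x":0.002,"y":-0.004,"z":0.016,"rx":0,"ry":0,"rz":-0.007,"claw":-1},
    {"x":0.001,"y":-0.004,"z":0.021,"rx":0,"ry":0,"rz":-0.007,"claw":-1},
    {"x":0.001,"y":-0.004,"z":0.025,"rx":0,"ry":0,"rz":-0.007,"claw":-1},
    {"x":0.001,"y":-0.004,"z":0.028,"rx":0,"ry":0,"rz":-0.007,"claw":-1},
    {"x":0.001,"y":-0.004,"z":0.028,"rx":0,"ry":0,"rz":-0.007,"claw":-1}
  ]
}}

```text
time: 3.55
tool_pos: [0.5361, -0.1591, 0.1227]
tool_rot: [3.138, -0.513, -0.018]
contact_force: [-4.9, -0.7, 7.6]
opening: 0.0007
grip_force: 4.3
```

```bash
python3 s.py
```

```text
3.55 [ 0.5361 -0.1591  0.1227] [ 3.1379 -0.5126 -0.0181] h -0.0057 F 8.98
```

Force is about 8–9 N, which puts the key home on its rubber bed. I hold briefly, then retreat.

{"method": "step_arm", "body": {
  "steps": [
    {"x":0,"y":0,"z":0.0005,"rx":0,"ry":0,"rz":0,"claw":-1},
    {"x":0,"y":0,"z":0.0005,"rx":0,"ry":0,"rz":0,"claw":-1},
    {"x":0,"y":0,"z":0.0005,"rx":0,"ry":0,"rz":0,"claw":-1}
  ]
}}

```text
time: 3.8
tool_pos: [0.5361, -0.1591, 0.1226]
tool_rot: [3.138, -0.513, -0.018]
contact_force: [-4.2, -0.7, 7.4]
opening: 0.0006
grip_force: 4.4
```

```bash
python3 s.py; python3 - <<'E'
from h import *
# lift pose then over bracket
plan([.44,-.155,.29],rot(0,.3))
plan([.494,.429,.20],rot(np.radians(4.5),0))
E
```

```text
3.8 [ 0.5361 -0.1591  0.1226] [ 3.1377 -0.5127 -0.0179] h -0.0057 F 8.5
xyz [-0.0023 -0.0022 -0.2574] rxyz [ 0.014  -0.2708 -0.0215] rows 5.0
xyz [-0.0106 -0.7825 -0.1274] rxyz [ 0.0364 -0.6521 -0.1214] rows 15.0
```

{"method": "step_arm", "body": {
  "steps": [
    {"x":0,"y":0,"z":-0.04,"rx":0,"ry":0,"rz":0,"claw":-1},
    {"x":0,"y":0,"z":-0.09,"rx":0,"ry":0,"rz":0,"claw":-1},
    {"x":0,"y":0,"z":-0.145,"rx":0,"ry":-0.1,"rz":0,"claw":-1},
    {"x":0,"y":-0.03,"z":-0.2,"rx":0.014,"ry":-0.27,"rz":-0.02,"claw":-1},
    {"x":0,"y":-0.08,"z":-0.24,"rx":0.014,"ry":-0.4,"rz":-0.05,"claw":0},
    {"x":0,"y":-0.13,"z":-0.24,"rx":0.036,"ry":-0.55,"rz":-0.08,"claw":0.4},
    {"x":-0.01,"y":-0.18,"z":-0.24,"rx":0.036,"ry":-0.652,"rz":-0.12,"claw":0.4},
    {"x":-0.01,"y":-0.23,"z":-0.23,"rx":0.036,"ry":-0.652,"rz":-0.12,"claw":0.4},
    {"x":-0.01,"y":-0.285,"z":-0.22,"rx":0.036,"ry":-0.652,"rz":-0.12,"claw":0.4},
    {"x":-0.01,"y":-0.34,"z":-0.21,"rx":0.036,"ry":-0.652,"rz":-0.12,"claw":0.4},
    {"x":-0.01,"y":-0.39,"z":-0.2,"rx":0.036,"ry":-0.652,"rz":-0.12,"claw":0.4},
    {"x":-0.01,"y":-0.44,"z":-0.2,"rx":0.036,"ry":-0.652,"rz":-0.12,"claw":0.4}
  ]
}}

```text
time: 4.8
tool_pos: [0.4615, 0.1755, 0.2466]
tool_rot: [-3.14, 0.004, 0.078]
contact_force: [0.6, -0.0, -0.4]
opening: 0.0492
grip_force: 0.0
```

```bash
python3 - <<'E'
from h import *
print(robot.observe()["tool_pos"])
plan([.494,.429,.20],rot(np.radians(4.5),0))
E
```

```text
[0.46151814 0.17552486 0.24661149]
xyz [ 0.0699 -0.3334  0.0623] rxyz [-0.0018  0.0053 -0.0002] rows 7.0
```

{"method": "step_arm", "body": {
  "steps": [
    {"x":0.01,"y":-0.055,"z":0.01,"rx":0,"ry":0.005,"rz":0,"claw":0.5},
    {"x":0.02,"y":-0.11,"z":0.02,"rx":0,"ry":0.005,"rz":0,"claw":0.5},
    {"x":0.03,"y":-0.16,"z":0.03,"rx":0,"ry":0.005,"rz":0,"claw":0.5},
    {"x":0.045,"y":-0.215,"z":0.04,"rx":0,"ry":0.005,"rz":0,"claw":0.5},
    {"x":0.055,"y":-0.265,"z":0.05,"rx":0,"ry":0.005,"rz":0,"claw":0.5},
    {"x":0.065,"y":-0.31,"z":0.06,"rx":0,"ry":0.005,"rz":0,"claw":0.5},
    {"x":0.07,"y":-0.333,"z":0.062,"rx":0,"ry":0.005,"rz":0,"claw":0.5},
    {"x":0.07,"y":-0.333,"z":0.062,"rx":0,"ry":0.005,"rz":0,"claw":0.5},
    {"x":0.07,"y":-0.333,"z":0.062,"rx":0,"ry":0.005,"rz":0,"claw":0.5},
    {"x":0.07,"y":-0.333,"z":0.062,"rx":0,"ry":0.005,"rz":0,"claw":0.5}
  ]
}}

```text
time: 5.63
tool_pos: [0.495, 0.4256, 0.2017]
tool_rot: [-3.141, -0.002, 0.078]
contact_force: [-0.0, 0.0, 0.3]
opening: 0.0689
grip_force: 0.0
```

```bash
python3 - <<'E'
from h import *
o,p,d,W=wristW();print(o["time"],o["tool_pos"],o["tool_rot"],o["opening"]);cv2.imwrite("pics/w3.png",p)
hsv=cv2.cvtColor(p,cv2.COLOR_BGR2HSV)
m=(hsv[...,0]>105)&(hsv[...,0]<130)&(hsv[...,1]>120)&(W[...,0]<.6)&(W[...,2]<.06)
n,l,s,_=cv2.connectedComponentsWithStats(m.astype(np.uint8))
for i in range(1,n):
    if s[i,4]<200: continue
    P=W[l==i];z=np.percentile(P[:,2],98);H=P[P[:,2]>z-.006].astype(np.float32)
    print(s[i],[np.round(a,4) for a in cv2.minAreaRect(H[:,:2])],z)
plan([.494,.429,.012],rot(np.radians(4.5),0))
E
```

```text
5.6333 [0.49504588 0.42557974 0.20174163] [-3.14085610e+00 -1.66067389e-03  7.75698419e-02] 0.06886268399510839Traceback (most recent call last):
  File "<stdin>", line 9, in <module>
cv2.error: OpenCV(4.12.0) /io/opencv/modules/imgproc/src/convhull.cpp:143: error: (-215:Assertion failed) total >= 0 && (depth == CV_32F || depth == CV_32S) in function 'convexHull'
```

View pics/w3.png

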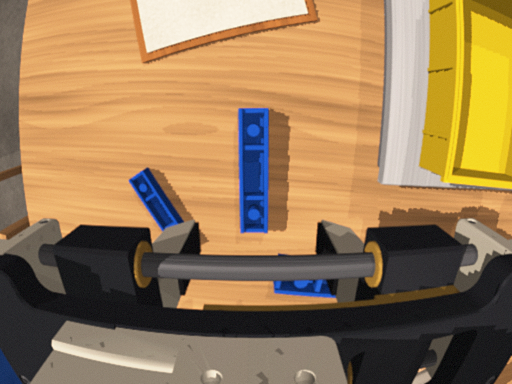

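The bracket is seen whole at cols 240–269, rows 108–232, with the small one to its left.

```bash
python3 - <<'E'
from h import *
o,p,d,W=wristW();print(o["tool_pos"],o["tool_rot"],o["opening"])
hsv=cv2.cvtColor(p,cv2.COLOR_BGR2HSV)
m=(hsv[...,0]>105)&(hsv[...,0]<130)&(hsv[...,1]>120);m[:100]=0;m[236:]=0;m[:,:200]=0;m[:,290:]=0
m&=np.isfinite(W[...,2])
P=W[m];z=np.percentile(P[:,2],[2,50,98]);H=np.ascontiguousarray(P[P[:,2]>z[2]-.006][:,:2]).astype(np.float32)
print(m.sum(),[np.round(a,4) for a in cv2.minAreaRect(H)],z)
plan([.494,.429,.012],rot(np.radians(4.5),0))
E
```

```text
[0.49529614 0.42525157 0.20215702] [-3.14053805e+00 -2.21474199e-03  7.68552699e-02] 0.06885460611796154
3500 [array([0.4933, 0.4312]), array([0.1479, 0.0329]), np.float64(4.8312)] [0.00427076 0.0123329  0.02666083]
xyz [-0.0022 -0.0049  0.254 ] rxyz [-0.0018 -0.0034 -0.0027] rows 5.0
```

{"method": "step_arm", "body": {
  "steps": [
    {"x":-0.002,"y":-0.008,"z":0.05,"rx":-0.002,"ry":-0.003,"rz":-0.0095,"claw":0.5},
    {"x":-0.002,"y":-0.008,"z":0.1,"rx":-0.002,"ry":-0.003,"rz":-0.0095,"claw":0.5},
    {"x":-0.002,"y":-0.008,"z":0.15,"rx":-0.002,"ry":-0.003,"rz":-0.0095,"claw":0.5},
    {"x":-0.002,"y":-0.008,"z":0.2,"rx":-0.002,"ry":-0.003,"rz":-0.0095,"claw":0.5},
    {"x":-0.002,"y":-0.008,"z":0.235,"rx":-0.002,"ry":-0.003,"rz":-0.0095,"claw":0.5},
    {"x":-0.002,"y":-0.008,"z":0.253,"rx":-0.002,"ry":-0.003,"rz":-0.0095,"claw":0.5},
    {"x":-0.002,"y":-0.008,"z":0.261,"rx":-0.002,"ry":-0.003,"rz":-0.0095,"claw":0.5},
    {"x":-0.002,"y":-0.008,"z":0.261,"rx":-0.002,"ry":-0.003,"rz":-0.0095,"claw":0.5},
    {"x":-0.002,"y":-0.008,"z":0.261,"rx":-0.002,"ry":-0.003,"rz":-0.0095,"claw":0.5}
  ]
}}

```text
time: 6.48
tool_pos: [0.4947, 0.4323, 0.0076]
tool_rot: [-3.141, -0.002, 0.084]
contact_force: [-0.2, 0.4, 0.1]
opening: 0.0689
grip_force: 0.0
```

{"method": "step_arm", "body": {
  "steps": [
    {"x":0,"y":0,"z":0,"rx":0,"ry":0,"rz":0,"claw":-1},
    {"x":0,"y":0,"z":0,"rx":0,"ry":0,"rz":0,"claw":-1},
    {"x":0,"y":0,"z":0,"rx":0,"ry":0,"rz":0,"claw":-1},
    {"x":0,"y":0,"z":0,"rx":0,"ry":0,"rz":0,"claw":-1},
    {"x":0,"y":0,"z":0,"rx":0,"ry":0,"rz":0,"claw":-1},
    {"x":0,"y":0,"z":0,"rx":0,"ry":0,"rz":0,"claw":-1},
    {"x":0,"y":0,"z":0,"rx":0,"ry":0,"rz":0,"claw":-1},
    {"x":0,"y":0,"z":0,"rx":0,"ry":0,"rz":0,"claw":-1}
  ],
  "squeeze": 20
}}

```text
time: 7.15
tool_pos: [0.4939, 0.4324, 0.0066]
tool_rot: [3.141, -0.0, 0.085]
contact_force: [-2.1, -1.8, 2.7]
opening: 0.0337
grip_force: 20.0
```

{"method": "step_arm", "body": {
  "steps": [
    {"x":0,"y":0,"z":-0.03,"rx":0,"ry":0,"rz":0,"claw":-1},
    {"x":0,"y":0,"z":-0.07,"rx":0,"ry":0,"rz":0,"claw":-1},
    {"x":0,"y":0,"z":-0.12,"rx":0,"ry":0,"rz":0,"claw":-1},
    {"x":0,"y":0,"z":-0.17,"rx":0,"ry":0,"rz":0,"claw":-1},
    {"x":0,"y":0,"z":-0.22,"rx":0,"ry":0,"rz":0,"claw":-1},
    {"x":0,"y":0,"z":-0.25,"rx":0,"ry":0,"rz":0,"claw":-1},
    {"x":0,"y":0,"z":-0.26,"rx":0,"ry":0,"rz":0,"claw":-1},
    {"x":0,"y":0,"z":-0.26,"rx":0,"ry":0,"rz":0,"claw":-1}
  ]
}}

```text
time: 7.82
tool_pos: [0.4943, 0.433, 0.203]
tool_rot: [-3.14, -0.003, 0.085]
contact_force: [0.0, 1.4, -1.6]
opening: 0.034
grip_force: 20.0
```

```bash
python3 - <<'E'
from h import *
o,p,d,W=wristW();print(o["tool_pos"],o["opening"],o["grip_force"],o["contact_force"]);cv2.imwrite("pics/w4.png",p)
plan([.637,.171,.20],rot(.016,0))
hsv=cv2.cvtColor(p,cv2.COLOR_BGR2HSV)
m=(hsv[...,0]>20)&(hsv[...,0]<35)&(hsv[...,1]>120)&np.isfinite(W[...,2])&(W[...,0]<.8)&(W[...,1]>.0)&(W[...,1]<.4)
P=W[m];z=np.percentile(P[:,2],98);H=np.ascontiguousarray(P[P[:,2]>z-.006][:,:2]).astype(np.float32)
print([np.round(a,4) for a in cv2.minAreaRect(H)],z)
E
```

```text
[0.49434604 0.43298754 0.20304   ] 0.03399013608159719 19.99925673007965 [ 0.03145993  1.36584633 -1.57987629]
xyz [0.161  0.3635 0.0007] rxyz [0.0004 0.0005 0.088 ] rows 8.0
[array([0.6164, 0.2011]), array([0.1875, 0.104 ]), np.float64(1.2653)] 0.11996187207618471
```

{"method": "step_arm", "body": {
  "steps": [
    {"x":0.012,"y":0.03,"z":0,"rx":0,"ry":0,"rz":0.02,"claw":-1},
    {"x":0.03,"y":0.07,"z":0,"rx":0,"ry":0,"rz":0.04,"claw":-1},
    {"x":0.05,"y":0.11,"z":0,"rx":0,"ry":0,"rz":0.06,"claw":-1},
    {"x":0.07,"y":0.155,"z":0,"rx":0,"ry":0,"rz":0.088,"claw":-1},
    {"x":0.09,"y":0.2,"z":0,"rx":0,"ry":0,"rz":0.088,"claw":-1},
    {"x":0.11,"y":0.245,"z":0,"rx":0,"ry":0,"rz":0.088,"claw":-1},
    {"x":0.13,"y":0.29,"z":0,"rx":0,"ry":0,"rz":0.088,"claw":-1},
    {"x":0.15,"y":0.335,"z":0,"rx":0,"ry":0,"rz":0.088,"claw":-1},
    {"x":0.161,"y":0.363,"z":0,"rx":0,"ry":0,"rz":0.088,"claw":-1},
    {"x":0.161,"y":0.363,"z":0,"rx":0,"ry":0,"rz":0.088,"claw":-1},
    {"x":0.161,"y":0.363,"z":0,"rx":0,"ry":0,"rz":0.088,"claw":-1}
  ]
}}

```text
time: 8.78
tool_pos: [0.6365, 0.1699, 0.1977]
tool_rot: [3.141, 0.006, 0.013]
contact_force: [-0.8, 0.5, -1.4]
opening: 0.034
grip_force: 20.0
```

```bash
python3 - <<'E'
from h import *
o,p,d,W=wristW();print(o["time"],o["tool_pos"],o["tool_rot"],o["opening"],o["grip_force"],o["contact_force"]);cv2.imwrite("pics/w4.png",p)
plan([.637,.171,.0716],rot(.016,0))
E
```

```text
8.7833 [0.63647354 0.1698528  0.19772914] [3.14105839 0.00567079 0.01315159] 0.03396020614559224 19.99924063682556 [-0.77508084  0.45429226 -1.38386975]
xyz [0.002  0.0002 0.169 ] rxyz [ 0.0002  0.0063 -0.0015] rows 4.0
```

View pics/w4.png

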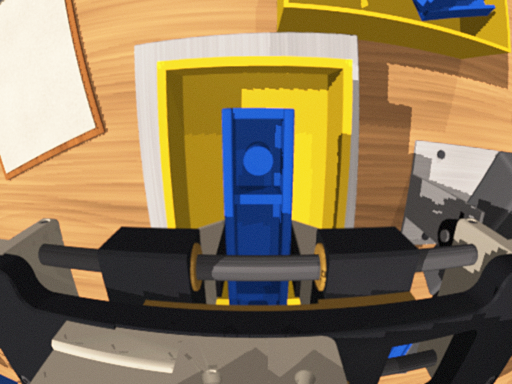

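The bracket hangs centred over the bin and lined up with it (cols 222–295). I lower it.

{"method": "step_arm", "body": {
  "steps": [
    {"x":0.002,"y":0,"z":0.04,"rx":0,"ry":0.006,"rz":0,"claw":-1},
    {"x":0.002,"y":0,"z":0.08,"rx":0,"ry":0.006,"rz":0,"claw":-1},
    {"x":0.002,"y":0,"z":0.115,"rx":0,"ry":0.006,"rz":0,"claw":-1},
    {"x":0.002,"y":0,"z":0.14,"rx":0,"ry":0.006,"rz":0,"claw":-1},
    {"x":0.002,"y":0,"z":0.155,"rx":0,"ry":0.006,"rz":0,"claw":-1},
    {"x":0.002,"y":0,"z":0.162,"rx":0,"ry":0.006,"rz":0,"claw":-1},
    {"x":0.002,"y":0,"z":0.166,"rx":0,"ry":0.006,"rz":0,"claw":-1},
    {"x":0.002,"y":0,"z":0.166,"rx":0,"ry":0.006,"rz":0,"claw":-1},
    {"x":0.002,"y":0,"z":0.166,"rx":0,"ry":0.006,"rz":0,"claw":-1}
  ]
}}

```text
time: 9.58
tool_pos: [0.6393, 0.1718, 0.078]
tool_rot: [-3.141, -0.007, 0.016]
contact_force: [0.6, -0.1, -1.5]
opening: 0.0342
grip_force: 20.0
```

{"method": "step_arm", "body": {
  "steps": [
    {"x":0,"y":0,"z":0.001,"rx":0,"ry":0,"rz":0,"claw":-1},
    {"x":0,"y":0,"z":0.002,"rx":0,"ry":0,"rz":0,"claw":-1},
    {"x":0,"y":0,"z":0.002,"rx":0,"ry":0,"rz":0,"claw":-1},
    {"x":0,"y":0,"z":0.002,"rx":0,"ry":0,"rz":0,"claw":-1}
  ]
}}

```text
time: 9.92
tool_pos: [0.6389, 0.1714, 0.0757]
tool_rot: [-3.142, -0.005, 0.016]
contact_force: [-0.6, 0.4, -1.3]
opening: 0.034
grip_force: 20.0
```

{"method": "step_arm", "body": {
  "steps": [
    {"x":0,"y":0,"z":0.0015,"rx":0,"ry":0,"rz":0,"claw":-1},
    {"x":0,"y":0,"z":0.003,"rx":0,"ry":0,"rz":0,"claw":-1},
    {"x":0,"y":0,"z":0.0045,"rx":0,"ry":0,"rz":0,"claw":-1},
    {"x":0,"y":0,"z":0.0055,"rx":0,"ry":0,"rz":0,"claw":-1},
    {"x":0,"y":0,"z":0.0055,"rx":0,"ry":0,"rz":0,"claw":-1}
  ]
}}

```text
time: 10.33
tool_pos: [0.6386, 0.1714, 0.0709]
tool_rot: [3.141, -0.004, 0.016]
contact_force: [-0.1, 0.2, -1.5]
opening: 0.0337
grip_force: 20.0
```

{"method": "step_arm", "body": {
  "steps": [
    {"x":0,"y":0,"z":0.001,"rx":0,"ry":0,"rz":0,"claw":-1},
    {"x":0,"y":0,"z":0.001,"rx":0,"ry":0,"rz":0,"claw":-1},
    {"x":0,"y":0,"z":0.001,"rx":0,"ry":0,"rz":0,"claw":-1}
  ]
}}

```text
time: 10.58
tool_pos: [0.6388, 0.1714, 0.0706]
tool_rot: [3.142, -0.005, 0.016]
contact_force: [-0.3, -0.6, -0.1]
opening: 0.0335
grip_force: 20.0
```

Force has gone from −1.5 to about 0, so the bracket is resting on the floor. I open a little and then rise.

{"method": "step_arm", "body": {
  "steps": [
    {"x":0,"y":0,"z":0,"rx":0,"ry":0,"rz":0,"claw":0.1},
    {"x":0,"y":0,"z":0,"rx":0,"ry":0,"rz":0,"claw":0.1},
    {"x":0,"y":0,"z":0,"rx":0,"ry":0,"rz":0,"claw":0.1},
    {"x":0,"y":0,"z":-0.01,"rx":0,"ry":0,"rz":0,"claw":0.1},
    {"x":0,"y":0,"z":-0.03,"rx":0,"ry":0,"rz":0,"claw":0.1},
    {"x":0,"y":0,"z":-0.07,"rx":0,"ry":0,"rz":0,"claw":0.1},
    {"x":0,"y":0,"z":-0.12,"rx":0,"ry":0,"rz":0,"claw":0.1},
    {"x":0,"y":0,"z":-0.17,"rx":0,"ry":0,"rz":0,"claw":0.1},
    {"x":0,"y":0,"z":-0.21,"rx":0,"ry":0,"rz":0,"claw":0.1},
    {"x":0,"y":0,"z":-0.24,"rx":0,"ry":0,"rz":0,"claw":0.1}
  ]
}}

```text
time: 11.42
tool_pos: [0.6385, 0.1716, 0.2551]
tool_rot: [-3.141, -0.01, 0.016]
contact_force: [-0.1, 0.3, 0.5]
opening: 0.0502
grip_force: 0.0
```

```bash
python3 - <<'E'
from h import *
o=robot.observe();print(o["time"],o["tool_pos"],o["opening"])
p,d=read_camera("scene");p2,d2=read_camera("side")
for c,p,d in (("scene",p,d),("side",p2,d2)):
    rr,cc=np.indices(d.shape);W=w(camera_params(c),d,rr,cc)
    hsv=cv2.cvtColor(p,cv2.COLOR_BGR2HSV);inb=(abs(W[...,0]-.637)<.13)&(abs(W[...,1]-.171)<.1)&(d>0)&(W[...,2]<.14)
    for nm,m in (("blue",(hsv[...,0]>105)&(hsv[...,0]<130)&(hsv[...,1]>120)),("yel",(hsv[...,0]>20)&(hsv[...,0]<35)&(hsv[...,1]>120)&(W[...,2]>.112))):
        P=W[m&inb]
        if len(P)>5: print(c,nm,len(P),[np.round(a,3) for a in cv2.minAreaRect(np.ascontiguousarray(P[:,:2]).astype(np.float32))],np.percentile(P[:,2],[2,98]).round(3))
n=np.array([-.4889,.0104,.8723])
print("view/pre pose");plan(np.array([.5314,-.2038,.127])+.12*n,rot(-.021,.511))
E
```

```text
11.4167 [0.6384756  0.17159651 0.25505277] 0.05018663276386077
scene blue 316 [array([0.637, 0.171]), array([0.147, 0.033]), np.float64(0.737)] [0.066 0.093]
scene yel 579 [array([0.64, 0.17]), array([0.233, 0.159]), np.float64(0.774)] [0.112 0.123]
side blue 497 [array([0.637, 0.173]), array([0.153, 0.038]), np.float64(0.015)] [0.074 0.093]
side yel 833 [array([0.637, 0.172]), array([0.232, 0.164]), np.float64(0.936)] [0.113 0.123]
view/pre pose
xyz [-0.231   0.4955  0.0293] rxyz [-0.0139  0.6313  0.0455] rows 10.0
```

The bracket lies flat in the bin, with its top at 0.093 and its centre matching the bin's; the bin hasn't moved. I go back to the keys.

{"method": "step_arm", "body": {
  "steps": [
    {"x":-0.045,"y":0.02,"z":-0.03,"rx":0,"ry":0,"rz":0,"claw":-1},
    {"x":-0.095,"y":0.04,"z":-0.04,"rx":0,"ry":0,"rz":0,"claw":-1},
    {"x":-0.14,"y":0.065,"z":-0.04,"rx":0,"ry":0.1,"rz":0,"claw":-1},
    {"x":-0.18,"y":0.1,"z":-0.04,"rx":0,"ry":0.2,"rz":0.01,"claw":-1},
    {"x":-0.21,"y":0.14,"z":-0.04,"rx":-0.01,"ry":0.3,"rz":0.02,"claw":-1},
    {"x":-0.231,"y":0.19,"z":-0.04,"rx":-0.014,"ry":0.4,"rz":0.03,"claw":-1},
    {"x":-0.231,"y":0.24,"z":-0.03,"rx":-0.014,"ry":0.5,"rz":0.04,"claw":-1},
    {"x":-0.231,"y":0.29,"z":-0.01,"rx":-0.014,"ry":0.6,"rz":0.0455,"claw":-1},
    {"x":-0.231,"y":0.34,"z":0.01,"rx":-0.014,"ry":0.631,"rz":0.0455,"claw":-1},
    {"x":-0.231,"y":0.39,"z":0.029,"rx":-0.014,"ry":0.631,"rz":0.0455,"claw":-1},
    {"x":-0.231,"y":0.44,"z":0.029,"rx":-0.014,"ry":0.631,"rz":0.0455,"claw":-1},
    {"x":-0.231,"y":0.4955,"z":0.029,"rx":-0.014,"ry":0.631,"rz":0.0455,"claw":-1}
  ]
}}

```text
time: 12.52
tool_pos: [0.4692, -0.2016, 0.2266]
tool_rot: [3.142, -0.499, -0.021]
contact_force: [1.5, 0.7, 0.3]
opening: 0.0003
grip_force: 0.0
```

{"method": "step_arm", "body": {
  "steps": [
    {"x":0,"y":0,"z":0,"rx":0,"ry":0,"rz":0,"claw":-1},
    {"x":0,"y":0,"z":0,"rx":0,"ry":0,"rz":0,"claw":-1},
    {"x":0,"y":0,"z":0,"rx":0,"ry":0,"rz":0,"claw":-1},
    {"x":0,"y":0,"z":0,"rx":0,"ry":0,"rz":0,"claw":-1}
  ]
}}

```text
time: 12.85
tool_pos: [0.4704, -0.199, 0.2276]
tool_rot: [3.14, -0.5, -0.019]
contact_force: [1.4, -0.4, 0.2]
opening: 0.0005
grip_force: 0.0
```

```bash
cat > k.py <<'E'
from h import *
o,p,d,W=wristW();print(o["time"],o["tool_pos"],o["tool_rot"],o["opening"],o["contact_force"])
n=np.array([-.4889,.0104,.8723])
hsv=cv2.cvtColor(p,cv2.COLOR_BGR2HSV)
m=(hsv[...,1]<50)&(hsv[...,2]>170)&(abs(W[...,0]-.532)<.03)&(abs(W[...,1]+.165)<.13)&(abs(W[...,2]-.127)<.03)
nn,l,s,_=cv2.connectedComponentsWithStats(cv2.erode(m.astype(np.uint8),np.ones((2,2))))
for i in range(1,nn):
    if s[i,4]>200: P=W[l==i];print(s[i],np.round((np.percentile(P,1,0)+np.percentile(P,99,0))/2,4))
for k in ([.5314,-.2038,.127],[.5304,-.2555,.1266]):
    plan(np.array(k)+.015*n,rot(-.021,.511))
E
python3 k.py
```

```text
12.85 [ 0.47035971 -0.19903958  0.22763295] [ 3.14035304 -0.49984328 -0.01902792] 0.0004633867164965216 [ 1.35499787 -0.36687268  0.17459787]
[ 157  162   32   36 1017] [ 0.5336 -0.1168  0.1272]
[ 201  162   32   36 1113] [ 0.5321 -0.1605  0.127 ]
[ 246  162   33   36 1154] [ 0.5311 -0.2041  0.1269]
[ 289  162   54   36 1834] [ 0.5303 -0.2559  0.127 ]
[120 165  27  30 603] [ 0.5339 -0.0729  0.127 ]
xyz [0.0066 0.0048 0.1369] rxyz [0.0004 0.0138 0.0031] rows 3.0
xyz [0.0063 0.0738 0.1375] rxyz [0.0004 0.0138 0.0031] rows 3.0
```

Key positions repeat to within 0.5 mm. I approach the sample key.

{"method": "step_arm", "body": {
  "steps": [
    {"x":0.0066,"y":0.005,"z":0.04,"rx":0,"ry":0.014,"rz":0.003,"claw":-1},
    {"x":0.0066,"y":0.005,"z":0.085,"rx":0,"ry":0.014,"rz":0.003,"claw":-1},
    {"x":0.0066,"y":0.005,"z":0.12,"rx":0,"ry":0.014,"rz":0.003,"claw":-1},
    {"x":0.0066,"y":0.005,"z":0.136,"rx":0,"ry":0.014,"rz":0.003,"claw":-1},
    {"x":0.0066,"y":0.005,"z":0.136,"rx":0,"ry":0.014,"rz":0.003,"claw":-1},
    {"x":0.0066,"y":0.005,"z":0.136,"rx":0,"ry":0.014,"rz":0.003,"claw":-1}
  ]
}}

```text
time: 13.4
tool_pos: [0.5239, -0.2039, 0.1406]
tool_rot: [-3.141, -0.511, -0.021]
contact_force: [0.2, 0.0, 1.0]
opening: 0.0003
grip_force: 0.0
```

```bash
python3 s.py; python3 -c "
from h import *
n=np.array([-.4889,.0104,.8723])
plan(np.array([.5314,-.2038,.127])-.0057*n,rot(-.021,.511))"
```

```text
13.4 [ 0.5239 -0.2039  0.1406] [-3.1414 -0.5106 -0.0208] h 0.0155 F 0.77
xyz [-0.0001 -0.0003  0.0283] rxyz [-0.0005  0.0005  0.0003] rows 1.0
```

{"method": "step_arm", "body": {
  "steps": [
    {"x":0,"y":0,"z":0.008,"rx":0,"ry":0,"rz":0,"claw":-1},
    {"x":0,"y":0,"z":0.016,"rx":0,"ry":0,"rz":0,"claw":-1},
    {"x":0,"y":0,"z":0.021,"rx":0,"ry":0,"rz":0,"claw":-1},
    {"x":0,"y":0,"z":0.025,"rx":0,"ry":0,"rz":0,"claw":-1},
    {"x":0,"y":0,"z":0.0285,"rx":0,"ry":0,"rz":0,"claw":-1},
    {"x":0,"y":0,"z":0.0285,"rx":0,"ry":0,"rz":0,"claw":-1},
    {"x":0,"y":0,"z":0.0285,"rx":0,"ry":0,"rz":0,"claw":-1},
    {"x":0,"y":0,"z":0.0285,"rx":0,"ry":0,"rz":0,"claw":-1}
  ]
}}

```text
time: 14.07
tool_pos: [0.5346, -0.2059, 0.1229]
tool_rot: [3.14, -0.513, -0.023]
contact_force: [-2.4, 1.7, 6.7]
opening: 0.0007
grip_force: 3.3
```

```bash
python3 s.py
```

```text
14.0667 [ 0.5346 -0.2059  0.1229] [ 3.1404 -0.5127 -0.0225] h -0.0052 F 7.08
```

{"method": "step_arm", "body": {
  "steps": [
    {"x":0,"y":0,"z":0.0008,"rx":0,"ry":0,"rz":0,"claw":-1},
    {"x":0,"y":0,"z":0.001,"rx":0,"ry":0,"rz":0,"claw":-1},
    {"x":0,"y":0,"z":0.001,"rx":0,"ry":0,"rz":0,"claw":-1},
    {"x":0,"y":0,"z":0.001,"rx":0,"ry":0,"rz":0,"claw":-1}
  ]
}}

```text
time: 14.4
tool_pos: [0.5348, -0.206, 0.1224]
tool_rot: [3.14, -0.513, -0.022]
contact_force: [-4.3, 2.5, 7.8]
opening: 0.0005
grip_force: 4.5
```

```bash
python3 s.py
```

```text
14.4 [ 0.5348 -0.206   0.1224] [ 3.1402 -0.5128 -0.0224] h -0.0058 F 8.89
```

Sample is home: 0.6 mm more travel added about 2 N, which matches the rubber bed. I back off about 30 mm and move sideways to confirm.

{"method": "step_arm", "body": {
  "steps": [
    {"x":0,"y":0,"z":-0.02,"rx":0,"ry":0,"rz":0,"claw":-1},
    {"x":0,"y":0,"z":-0.045,"rx":0,"ry":0,"rz":0,"claw":-1},
    {"x":0,"y":0,"z":-0.045,"rx":0,"ry":0,"rz":0,"claw":-1},
    {"x":0,"y":0.035,"z":-0.045,"rx":0,"ry":0,"rz":0,"claw":-1},
    {"x":0,"y":0.068,"z":-0.045,"rx":0,"ry":0,"rz":0,"claw":-1},
    {"x":0,"y":0.068,"z":-0.045,"rx":0,"ry":0,"rz":0,"claw":-1},
    {"x":0,"y":0.068,"z":-0.03,"rx":0,"ry":0,"rz":0,"claw":-1},
    {"x":0,"y":0.068,"z":-0.03,"rx":0,"ry":0,"rz":0,"claw":-1},
    {"x":0,"y":0.068,"z":-0.03,"rx":0,"ry":0,"rz":0,"claw":-1}
  ]
}}

```text
time: 15.15
tool_pos: [0.5221, -0.2552, 0.1396]
tool_rot: [-3.14, -0.509, -0.023]
contact_force: [0.2, -0.6, 0.2]
opening: 0.0004
grip_force: 0.0
```

```bash
python3 s.py; python3 -c "
from h import *
n=np.array([-.4889,.0104,.8723])
plan(np.array([.5304,-.2557,.1269])-.006*n,rot(-.021,.511))"
```

```text
15.15 [ 0.5221 -0.2552  0.1396] [-3.1398 -0.5094 -0.0231] h 0.0149 F 0.02
xyz [0.0014 0.0005 0.0281] rxyz [-0.001   0.0021 -0.0023] rows 1.0
```

{"method": "step_arm", "body": {
  "steps": [
    {"x":0.001,"y":0,"z":0.008,"rx":0,"ry":0.002,"rz":0,"claw":-1},
    {"x":0.001,"y":0,"z":0.016,"rx":0,"ry":0.002,"rz":0,"claw":-1},
    {"x":0.001,"y":0,"z":0.021,"rx":0,"ry":0.002,"rz":0,"claw":-1},
    {"x":0.001,"y":0,"z":0.025,"rx":0,"ry":0.002,"rz":0,"claw":-1},
    {"x":0.001,"y":0,"z":0.0285,"rx":0,"ry":0.002,"rz":0,"claw":-1},
    {"x":0.001,"y":0,"z":0.0285,"rx":0,"ry":0.002,"rz":0,"claw":-1},
    {"x":0.001,"y":0,"z":0.0285,"rx":0,"ry":0.002,"rz":0,"claw":-1},
    {"x":0.001,"y":0,"z":0.0285,"rx":0,"ry":0.002,"rz":0,"claw":-1}
  ]
}}

```text
time: 15.82
tool_pos: [0.5335, -0.2562, 0.123]
tool_rot: [-3.142, -0.513, -0.022]
contact_force: [-3.4, 4.0, 4.5]
opening: 0.0006
grip_force: 3.0
```

```bash
python3 s.py
```

```text
15.8167 [ 0.5335 -0.2562  0.123 ] [-3.1416 -0.513  -0.0224] h -0.0051 F 5.61
```

Force is only 5.6 N, so I press about 1 mm further and hold.

{"method": "step_arm", "body": {
  "steps": [
    {"x":0,"y":0,"z":0.001,"rx":0,"ry":0,"rz":0,"claw":-1},
    {"x":0,"y":0,"z":0.0016,"rx":0,"ry":0,"rz":0,"claw":-1},
    {"x":0,"y":0,"z":0.0016,"rx":0,"ry":0,"rz":0,"claw":-1},
    {"x":0,"y":0,"z":0.0016,"rx":0,"ry":0,"rz":0,"claw":-1}
  ]
}}

```text
time: 16.15
tool_pos: [0.534, -0.2563, 0.1222]
tool_rot: [3.141, -0.513, -0.022]
contact_force: [-6.4, 3.5, 8.1]
opening: 0.0007
grip_force: 4.9
```

```bash
python3 s.py
```

```text
16.15 [ 0.534  -0.2563  0.1222] [ 3.1414 -0.5132 -0.0223] h -0.006 F 10.28
```

Confirm is home at 10 N, so I retreat well clear.

{"method": "step_arm", "body": {
  "steps": [
    {"x":0,"y":0,"z":-0.03,"rx":0,"ry":0,"rz":0,"claw":-1},
    {"x":0,"y":0,"z":-0.08,"rx":0,"ry":0,"rz":0,"claw":-1},
    {"x":0,"y":0,"z":-0.13,"rx":0,"ry":0,"rz":0,"claw":-1},
    {"x":0,"y":0,"z":-0.17,"rx":0,"ry":0,"rz":0,"claw":-1},
    {"x":0,"y":0,"z":-0.17,"rx":0,"ry":0,"rz":0,"claw":-1},
    {"x":0,"y":0,"z":-0.17,"rx":0,"ry":0,"rz":0,"claw":-1},
    {"x":0,"y":0,"z":-0.17,"rx":0,"ry":0,"rz":0,"claw":-1}
  ]
}}

```text
time: 16.73
tool_pos: [0.4715, -0.2552, 0.2324]
tool_rot: [3.141, -0.513, -0.023]
contact_force: [0.3, 0.8, -0.3]
opening: 0.0006
grip_force: 0.0
```

```bash
python3 k.py; python3 -c "
from h import *
print(robot.hand_in())"
```

```text
16.7333 [ 0.47145442 -0.25518194  0.23243796] [ 3.14109825 -0.51280817 -0.023139  ] 0.000555337139105986 [ 0.27113462  0.80972875 -0.2750447 ]
[ 189  167   33   36 1089] [ 0.5314 -0.2045  0.1269]
[ 232  167   53   36 1819] [ 0.5304 -0.2561  0.1271]
[110 168  29  34 851] [ 0.5335 -0.117   0.1268]
[148 168  31  35 971] [ 0.5326 -0.1607  0.1271]
[ 78 172  24  28 489] [ 0.534  -0.0731  0.127 ]
xyz [-1.000e-04 -6.990e-02  1.402e-01] rxyz [ 0.0005 -0.0011 -0.0027] rows 3.0
xyz [-0.0002 -0.0009  0.1408] rxyz [ 0.0005 -0.0011 -0.0027] rows 3.0
the job is handed in; nothing more can be done
None
```

I pressed tare, set the long bracket flat in the bin, pressed sample, then confirm (about 10 N at most), and handed in at about 17 s with all five keys up again; no verdict came back.

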